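# Zero the wheel counter behind its push-latch cover

## Task

On the grey piece counter bolted to the packing bench, press the front edge of the push-latch cover down and let it go so that it pops open, press the big round zero button under it all the way in, then push the cover back down until it latches and stays shut by itself. It is all done by touch, nothing is picked up: do not press the small square key beside the round button, and leave the wheels and the other loose things where they are.

Things in the scene. Friction and masses are not known exactly. Their poses are not given: they have to be found in the camera images.
- counter: grey painted box 170 (x) x 210 (y) x 75 mm high, bolted down. Origin: centre of underside; z up; -x side faces the robot, display at the back (+x). Under the cover its top has a pocket from x = -44 to +22 and y = -67 to +67 mm, 29 mm deep, with two buttons, both at x = -22 mm, one at y = +33, one at -33 mm (which is which varies)
- cover (a joint): cover angle (rad): 0 = shut, latched, level; 1.3 = popped open, nearly upright, outer face away from the robot; -0.08 = pressed in to its stop. Push-push latch: each press to the stop and release changes it over (open: swings up to 1.3 in about 1 s; shut: returns to 0 and stays). Let go before about -0.07 it does not change over
- cover_press (a point): point on the flat grey cover's outer face (83 mm above the bench when shut), midway along y, 50 mm from the hinge axis, 12 mm from the front edge; moves with the cover; z = outward normal, x towards the hinge. Pressing to the stop here sinks 4 mm and takes about 3 N (a 5 to 8 N force stop suits); pushing the open cover down takes 1.5 to 3 N, plus a little damping
- cover_hinge (a point): middle of the hinge axis, fixed, at x = +20 mm on the counter, 79 mm above the bench; the axis is the counter's y. The cover, 60 x 130 (y) x 8 mm, its mid-thickness on the axis (outer face 4 mm off it), reaches from 2 to 62 mm from it: towards -x when shut, up when open. It has a thin dark rubber strip at the middle of its front edge
- round_button_top (a point): centre of the top of the round zero button, white plastic, 30 mm across, in a black ring 46 mm across; its top is 67 mm above the bench (8 mm below the housing's top). z up; it moves with the button
- round_button (a joint): how far (m) the round button is pressed down: 0 = out, 0.005 = fully in (4 N); it springs back
- square_key_top (a point): centre of the top of the small square key, white plastic, 14 x 14 mm, in a black collar 26 mm square; top 67 mm above the bench. Not to be pressed
- square_key (a joint): how far (m) the square key is pressed: 0 = out, 0.005 = fully in
- wheel_a: loose castor wheel lying flat beside the counter, 90 mm across, 28 mm thick, dark tread, grey steel disc, black hub; origin at the centre of its underside. Leave alone
- wheel_b: loose castor wheel like wheel_a on the counter's other side. Leave alone
- wheel_c: loose castor wheel like wheel_a behind the counter. Leave alone
- tape_roll: loose cardboard tape core standing on its end, 90 mm across, 48 mm high. Leave alone
- carton: loose cardboard carton 90 x 120 x 60 mm. Leave alone
- wrench: loose steel wrench lying on the bench. Leave alone
- oil_jar: loose jar 60 mm across, 85 mm high, with a black cap. Leave alone

How it is judged:
On the way, in this order (a step that is already met when the one before it is completed fails the run):
1. the cover has popped open (value of joint cover above 1.15 rad and value of joint round_button below 0.0015 m), for 0.2 s.
2. the round button is pressed in while the cover is open (value of joint round_button above 0.0035 m and value of joint cover above 0.8 rad), for 0.05 s.
3. the cover is back down (value of joint cover between -0.04 and 0.04 rad and value of joint each of round_button, square_key below 0.0015 m), for 0.3 s.
At the end, for the whole second after the job is handed in: the cover is latched shut by itself (within 0.04 rad of level) and at rest, both buttons are out (under 1.5 mm), after the round button was pressed at least 3.5 mm with the cover open (all of step 3 and velocity of joint cover between -0.05 and 0.05 rad/s); the robot touches nothing.
It fails at once if the square key is pressed more than 2 mm (value of joint square_key above 0.002 m).
It fails at once if a wheel or another loose thing is moved or lifted by more than 20 mm (distance of any of wheel_a, wheel_b, wheel_c, tape_roll, carton, wrench, oil_jar from where it was at the start of the episode above 0.02 m).
It also fails if it takes over 54 s, if anything falls off the work surface, if the arm or the gripper's body presses on something with over 40 N, if the wrist force passes 120 N, or if a joint passes its speed limit or range.

## Robot

A 7-joint arm with a two-finger parallel gripper is mounted at the origin on the work surface. World frame = base frame: x ahead of the robot, y to its left, z up, the work surface at z = 0. Lengths are in m, angles in rad, forces in N, time in s.
With the tool pointing down it reaches from about 0.4 to 0.85 m from the base axis. Payload 10.4 kg.
Tool frame: the origin (TCP) lies at the very end of the fingers, on their centre line; the grasp point (between the pads) lies manip.hold_point_z behind it (manip.hold_point_z is the distance from the TCP to the grasp point, in m); z points along the fingers, y is the direction in which the jaws open and shut (so a half turn about z gives the same grasp; the last joint's range is limited). The gripper opens to 85 mm and grips with 20 to 120 N. Pads are 22 mm wide; open, the fingers measure 114 mm over their backs; the gripper's body (76 mm by 85 mm) begins 54 mm behind the grasp point. The pads swing forward as they close: fully open they stand 13 mm farther back than shut.
Start: joints at [-1.33, 0.332, -0.065, 1.46, 0.022, 1.35, -0.088], TCP at [0.163, 0.603, 0.196] pointing down, gripper open.
Joint ranges: [-2.6, 2.6], [-0.5, 2.12], [-1.47, 1.34], [0.16, 2.42], [-1.27, 4.41], [0.06, 2.06], [-2.6, 2.6]. Speed limits (rad/s): [2.22, 2.22, 2.79, 2.79, 3.14, 3.14, 3.14].

## Interface

Orientations are given as a unit quaternion [x, y, z, w].
In Python, from workcell import manip gives the robot as it stands.
- The arm moves only by the tool jog_arm, never from a script. Its arguments are lists of equal length, an entry for each row: "translation": the shift along the world's x, y, z in mm, a list of three; "turn": the turn about the world's z in degrees. In form: {"translation": [[x, y, z], ...], "turn": [turn, ...]}. A call has 1 to 12 rows; each row is the pose to reach, as a shift and turn from the pose measured when the call began; what a row does not reach only later rows make up. A row lasts 1/12 s, in which the tool goes at most 41.7 mm and 7.16 degrees, less where a joint would pass 70% of its speed; a pose out of reach is approached as far as the arm can. A call with a gripper value outside its range is refused whole. "grip" is the finger opening in mm, from 0 to 85.4, set as the call begins (left out, the last holds). The fingers move at their own pace and stop on an object; "grip_force" is the grip in N (left out, the last holds). Time passes only in rows, so rows that repeat a pose let the fingers close. It gives the time, the measured TCP pose, the force and the opening at its end, in the units of the state.
- manip.get_obs(): the state, without advancing time (a new reading comes with each control period).
- manip.camera(name): name is "side" or "top" or "wrist"; returns a dict with "frame" (420x560x3 uint8, red, green, blue), "mtx" (3x3 intrinsics, pixels), "pose" (4x4, takes a point from camera to world coordinates). Camera axes: x right, y down, z forward; pixel columns grow to the right and rows downward; lengths in m; the calibration is good to about 2 mm. The wrist camera is an equidistant fisheye: a pixel r from the principal point sees the ray r / f radians off the axis. A picture is of the moment at which its call begins. There is no depth.
- manip.hand_in(): hands the job in, once; it reports no verdict.
Trained networks look in a picture, given as the dict that the camera call returned (one of the last four; its "shot" number tells which), for a name from the list of things; names that differ only in an ending like _2 or _b are one class to them, and where a whole thing is asked for, a point or a joint stands for the part that bears it (a point fixed in the world has none). Each returns a list of dicts, best first, with "confidence" (0 to 1); they miss things now and then, are a little off and sometimes report something else, mostly with a low value. They report only what shows in the picture. A call takes as long as a camera call.
- manip.outline_of(picture, label): "mask" (420x560 bool, what is visible of it) and "extent" ([left, top, right, bottom] in pixels, round what is visible of it).
- manip.pinpoint(picture, label): "at" ([column, row] in pixels: a listed point, or the origin of a listed thing).
The state is a dict: "clock": time; "joint_pos": joint angles; "joint_velocities": joint speeds; "tau": joint torques, N m; "position": TCP position; "ee_rot": TCP orientation; "ft_force": force on the tool from outside, world axes, zero at the start; "torque": the same for the moment, N m; "grip_width": opening from 0.0 (shut) to 1.0 (fully open).
Only numpy, scipy, OpenCV 4.12 (cv2) and the standard library are available. Lean on these libraries where they do the work, as an engineer would, in place of code of your own. Each camera call takes 0.05 s, during which the arm holds its last target. There are 200 camera calls.

## Working session

There is one attempt and no reset: what is moved stays moved. The work goes in short steps, Python scripts to look and compute and a tool call to move; the robot and the scene stay as the last step left them, time stands still between calls to the robot, and variables do not carry over. Pictures are saved under pics/ and viewed, about 8 in all and at most 12, crops included, and the job is handed in when it is done.

Besides the shell and the picture viewer there is one more tool, called after ">>>" by a JSON object that holds its "op" and its "data". jog_arm: Moves the arm, as the interface text tells. Its arguments: {"type":"object","properties":{"translation":{"type":"array"},"turn":{"type":"array"},"grip":{"type":"number"},"grip_force":{"type":"number"}},"required":["translation","turn"]}

```bash
mkdir -p pics; cat > h.py <<'E'
import numpy as np, cv2
from workcell import manip
def ray(p,uv):
    K=p["mtx"];T=np.array(p["pose"]);d=cv2.undistortPoints(np.array([[uv]],float),np.array(K),None)[0,0] 
    d=T[:3,:3]@np.array([d[0],d[1],1.]); return T[:3,3],d
def at_z(p,uv,z):
    o,d=ray(p,uv); return o+d*(z-o[2])/d[2]
def save(p,n): cv2.imwrite("pics/"+n,p["frame"][:,:,::-1])
def tri(rs):
    A=0;b=0
    for o,d in rs:
        d=d/np.linalg.norm(d);M=np.eye(3)-np.outer(d,d);A=A+M;b=b+M@o
    return np.linalg.solve(A,b)
E
python3 - <<'E'
from h import *
o=manip.get_obs();print(o["clock"],o["position"],o["ee_rot"],o["grip_width"],manip.hold_point_z)
P={}
for c in("top","side"):
    p=manip.camera(c);save(p,c+"0.png");P[c]=p
    for l in("cover_press","cover_hinge","counter"):
        r=manip.pinpoint(p,l)
        for q in r[:2]: print(c,l,q["at"],round(q["confidence"],2),at_z(p,q["at"],{"cover_press":.083,"cover_hinge":.079,"counter":0}[l]).round(4))
cv2.imwrite("pics/a.png",cv2.resize(np.hstack([P["top"]["frame"],P["side"]["frame"]])[:,:,::-1],(800,300)))
E
```

```text
0.0 [0.16284173 0.60296101 0.19549143] [ 1.31480128e-01  9.91318531e-01 -7.35587125e-04 -6.65733765e-05] 1.0013325991981 0.0187
top cover_press [261.6, 231.1] 0.87 [0.5251 0.0682 0.083 ]
top cover_press [209.2, 218.8] 0.66 [0.5608 0.2131 0.083 ]
top cover_hinge [265.1, 212.2] 0.88 [0.5777 0.0581 0.079 ]
top counter [267.2, 226.0] 0.59 [0.5425 0.0539 0.    ]
side cover_hinge [259.1, 208.3] 0.91 [0.5756 0.0469 0.079 ]
side counter [273.3, 235.9] 0.76 [0.5407 0.0598 0.    ]
side counter [337.0, 138.1] 0.47 [ 0.3794 -0.3825  0.    ]
```

View pics/top0.png

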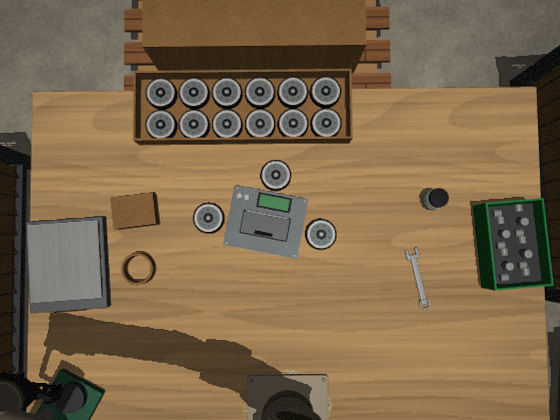

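View pics/side0.png

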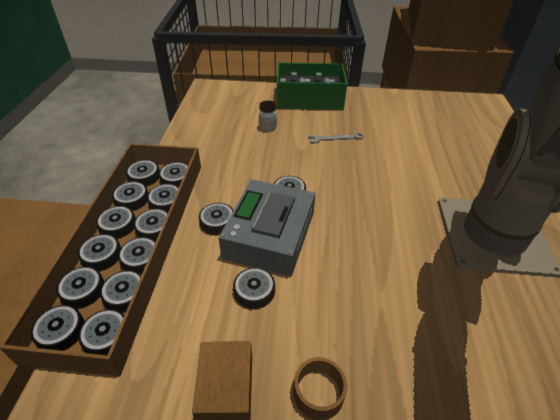

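The top view shows the counter around (267,222), yawed about -10°, with its cover at (265,225). The wheels are at (208,217), (320,234) and (276,174). The side view agrees. Next I'll refine the pose and yaw.

```bash
python3 - <<'E'
from h import *
R=[];H=[]
for c in("top","side"):
    p=manip.camera(c)
    for l,z in(("cover_press",.083),("counter",.075)):
        for q in manip.outline_of(p,l)[:1]:
            cs,_=cv2.findContours(q["mask"].astype(np.uint8),0,2);k=max(cs,key=cv2.contourArea)[:,0].astype(float)
            w=np.array([at_z(p,u,z)[:2] for u in k])*1000
            r=cv2.minAreaRect(w.astype(np.float32));print(c,l,round(q["confidence"],2),r)
    for q in manip.pinpoint(p,"cover_hinge")[:1]: H.append(ray(p,q["at"]))
    for q in manip.pinpoint(p,"cover_press")[:1]: R.append(ray(p,q["at"]))
print("hinge",tri(H)); 
if len(R)>1: print("press",tri(R))
E
```

```text
top cover_press 0.64 ((543.3417358398438, 57.268775939941406), (131.55421447753906, 68.51042938232422), 78.08570861816406)
top counter 0.72 ((551.545654296875, 57.20930480957031), (210.4307098388672, 170.7454376220703), 78.38545227050781)
side cover_press 0.89 ((541.1334838867188, 64.54678344726562), (140.7595672607422, 66.46383666992188), 78.4222412109375)
side counter 0.59 ((549.4948120117188, 85.10002136230469), (262.38580322265625, 183.24063110351562), 79.1937484741211)
hinge [0.57711859 0.04986849 0.07445992]
press [0.52267218 0.07087816 0.09000876]
```

>>> {"op": "jog_arm", "data": {"translation": [[36,-40,0],[70,-82,0],[98,-125,0],[126,-166,0],[150,-208,0],[176,-250,0],[200,-292,0],[224,-334,0],[246,-376,0],[268,-418,0],[288,-460,0],[300,-500,0]], "turn": [-7,-14,-21,-28,-35,-42,-49,-56,-63,-70,-77,-84]}}

```text
clock: 1.9
position: [0.429, 0.1798, 0.1967]
ee_rot: [0.763, 0.646, 0.001, -0.0]
ft_force: [1.4, 0.6, -0.1]
grip_width: 0.999
```

```bash
cat >> h.py <<'E'
C=np.array([552,58.]);Y=np.radians(-11.6);EX=np.array([np.cos(Y),np.sin(Y)]);EY=np.array([-EX[1],EX[0]])
def st():
    from scipy.spatial.transform import Rotation as Ro
    o=manip.get_obs();m=Ro.from_quat(o["ee_rot"]).as_matrix();p=np.array(o["position"])*1000
    d=p[:2]-C; print("t",round(o["clock"],2),"p",p.round(1),"F",np.round(o["ft_force"],2),"jaw",np.degrees(np.arctan2(m[1,1],m[0,1])).round(1),"local",(d@EX).round(1),(d@EY).round(1),"q",np.round(o["joint_pos"],2),"g",o["grip_width"])
def togo(lx,ly,z):
    p=np.array(manip.get_obs()["position"])*1000; t=C+lx*EX+ly*EY; print("shift to",lx,ly,z,":",(t-p[:2]).round(1),round(z-p[2],1))
E
python3 -c "
from h import *
st();togo(-80,0,130)"
```

```text
t 1.9 p [429.  179.8 196.7] F [ 1.45  0.57 -0.13] jaw -9.5 local -145.0 94.6 q [-0.88 -0.04  0.37  1.88  0.02  1.3  -0.67] g 0.9986298256349087
shift to -80 0 130 : [  44.7 -105.7] -66.7
```

>>> {"op": "jog_arm", "data": {"translation": [[15,-35,-20],[30,-70,-40],[45,-106,-60],[45,-106,-67],[45,-106,-67],[45,-106,-67]], "turn": [-1,-2,-2,-2,-2,-2]}}

```text
clock: 2.4
position: [0.4737, 0.074, 0.1296]
ee_rot: [0.774, 0.633, 0.0, -0.0]
ft_force: [-0.4, 0.5, 0.9]
grip_width: 0.999
```

```bash
python3 - <<'E'
from h import *
st()
p=manip.camera("side");f=p["frame"]
def proj(p,X):
    T=np.linalg.inv(p["pose"]);c=T[:3,:3]@np.array(X)+T[:3,3];u=p["mtx"]@c;return u[:2]/u[2]
o=manip.get_obs()["position"]
q=proj(p,o); f=f.copy()
ex=np.array([EX[0],EX[1],0])
for X in (o,o+.05*ex+[0,0,.013],o-.05*ex+[0,0,.013]):
    u=proj(p,X);print(u);cv2.circle(f,tuple(int(v) for v in u),2,(255,0,0),-1)
w=manip.camera("wrist")
cv2.imwrite("pics/b.png",np.hstack([cv2.resize(f[130:310,180:420],(480,360))[:,:,::-1],cv2.resize(w["frame"],(320,240))[:,:,::-1].repeat(1,0) if 0 else cv2.copyMakeBorder(cv2.resize(w["frame"],(320,240)),0,120,0,0,0)[:,:,::-1]]))
E
```

```text
t 2.4 p [473.7  74.  129.6] F [-0.39  0.53  0.88] jaw -11.5 local -80.0 -0.0 q [-0.74  0.05  0.51  1.95 -0.03  1.15 -0.42] g 0.9993598334867547
[302.77077967 203.89449109]
[281.04243583 194.88794237]
[325.66713911 204.36890748]
```

View pics/b.png

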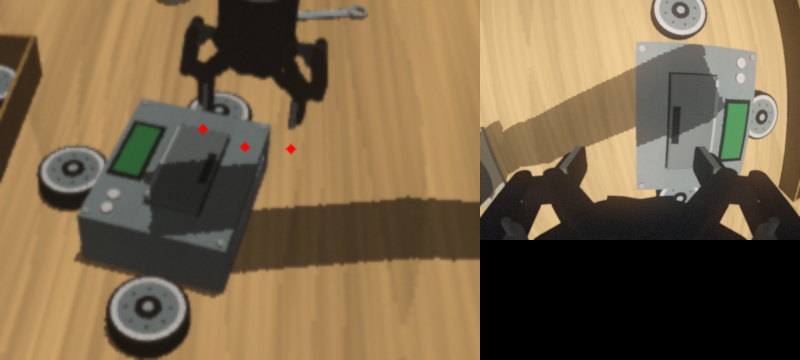

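>>> {"op": "jog_arm", "data": {"translation": [[0,0,-20],[0,0,-40],[0,0,-52],[0,0,-52],[0,0,-52]], "turn": [0,0,0,0,0]}}

```text
clock: 2.92
position: [0.474, 0.0766, 0.079]
ee_rot: [0.773, 0.634, 0.001, -0.0]
ft_force: [-0.2, 0.4, 0.3]
grip_width: 0.998
```

```bash
python3 - <<'E'
from h import *
st()
p=manip.camera("side");w=manip.camera("wrist")
cv2.imwrite("pics/c.png",np.hstack([cv2.resize(p["frame"][150:270,200:360],(480,360),interpolation=3)[:,:,::-1],cv2.copyMakeBorder(cv2.resize(w["frame"],(320,240)),0,120,0,0,0)[:,:,::-1]]))
E
```

```text
t 2.92 p [474.   76.6  79. ] F [-0.23  0.45  0.29] jaw -11.2 local -80.1 2.5 q [-0.74  0.12  0.51  2.   -0.07  1.04 -0.39] g 0.9975667721793293
```

View pics/c.png

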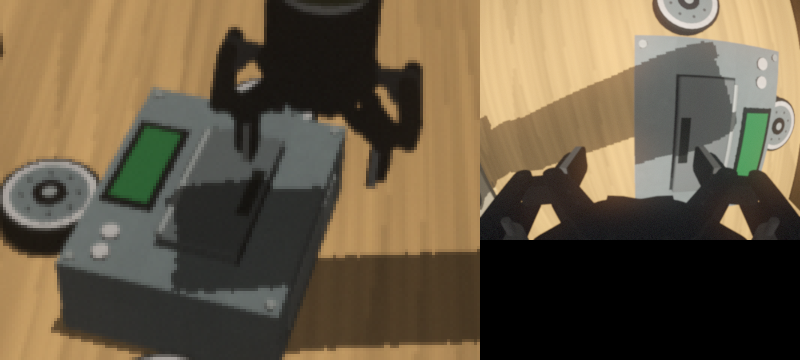

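>>> {"op": "jog_arm", "data": {"translation": [[0,-2,-3],[0,-2,-5],[0,-2,-7],[0,-2,-8],[0,-2,-9],[0,-2,-9]], "turn": [0,0,0,0,0,0]}}

```text
clock: 3.52
position: [0.4747, 0.0743, 0.0706]
ee_rot: [0.773, 0.634, 0.002, 0.0]
ft_force: [0.5, 0.0, 0.8]
grip_width: 0.995
```

>>> {"op": "jog_arm", "data": {"translation": [[0,0,-1],[0,0,-2],[0,0,-2.5],[0,0,-3],[0,0,-3]], "turn": [0,0,0,0,0]}}

```text
clock: 3.93
position: [0.4746, 0.0743, 0.0675]
ee_rot: [0.773, 0.634, 0.002, 0.0]
ft_force: [0.2, 0.8, 0.2]
grip_width: 0.999
```

>>> {"op": "jog_arm", "data": {"translation": [[0,0,-1],[0,0,-2],[0,0,-3],[0,0,-3]], "turn": [0,0,0,0]}}

```text
clock: 4.27
position: [0.4745, 0.0742, 0.0642]
ee_rot: [0.773, 0.634, 0.002, 0.0]
ft_force: [0.8, 0.4, -1.0]
grip_width: 0.998
```

>>> {"op": "jog_arm", "data": {"translation": [[0,0,-1],[0,0,-2],[0,0,-3],[0,0,-3]], "turn": [0,0,0,0]}}

```text
clock: 4.6
position: [0.4743, 0.0742, 0.061]
ee_rot: [0.773, 0.634, 0.001, 0.0]
ft_force: [0.8, -1.2, -0.8]
grip_width: 1.0
```

```bash
python3 - <<'E'
from h import *
st()
p=manip.camera("side");w=manip.camera("wrist")
cv2.imwrite("pics/d.png",np.hstack([cv2.resize(p["frame"][150:250,220:340],(432,360),interpolation=3)[:,:,::-1],cv2.resize(w["frame"][120:380,240:506],(368,360))[:,:,::-1]]))
E
```

```text
t 4.6 p [474.3  74.2  61. ] F [ 0.83 -1.21 -0.81] jaw -11.3 local -79.3 0.2 q [-0.73  0.14  0.52  2.02 -0.08  1.   -0.37] g 0.9996388641378489
```

View pics/d.png

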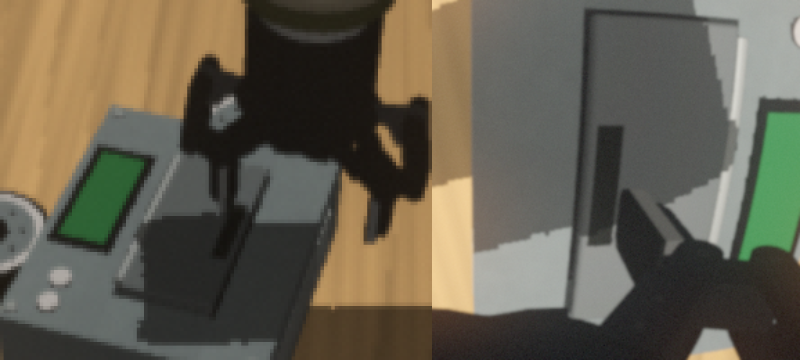

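The fingertip at (230,222) in the left crop is just over the cover, close to the rubber strip. I'll keep going down in small steps.

>>> {"op": "jog_arm", "data": {"translation": [[0,0,-1],[0,0,-2],[0,0,-3],[0,0,-3]], "turn": [0,0,0,0]}}

```text
clock: 5.03
position: [0.4743, 0.0742, 0.058]
ee_rot: [0.773, 0.634, 0.001, 0.0]
ft_force: [-0.1, 0.1, -0.4]
grip_width: 1.001
```

>>> {"op": "jog_arm", "data": {"translation": [[0,0,-1],[0,0,-2],[0,0,-3],[0,0,-3]], "turn": [0,0,0,0]}}

```text
clock: 5.37
position: [0.4742, 0.0741, 0.0547]
ee_rot: [0.773, 0.634, 0.001, -0.0]
ft_force: [-0.4, -0.6, 0.3]
grip_width: 1.002
```

```bash
python3 - <<'E'
from h import *
st()
p=manip.camera("side");w=manip.camera("top")
print(manip.pinpoint(p,"cover_press")[:1],manip.pinpoint(w,"cover_press")[:1])
cv2.imwrite("pics/e.png",np.hstack([cv2.resize(p["frame"][160:240,225:325],(450,360),interpolation=cv2.INTER_CUBIC)[:,:,::-1],cv2.resize(w["frame"][170:270,220:320],(350,360))[:,:,::-1]]))
E
```

```text
t 5.37 p [474.2  74.1  54.7] F [-0.45 -0.57  0.32] jaw -11.3 local -79.5 0.2 q [-0.73  0.15  0.51  2.02 -0.09  0.98 -0.36] g 1.0016083020804145
[{'at': [280.0, 211.4], 'confidence': 0.77}] [{'at': [259.4, 230.1], 'confidence': 0.89}]
```

View pics/e.png

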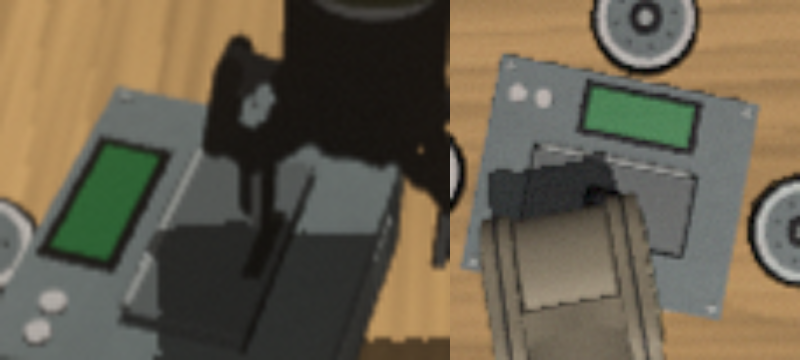

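>>> {"op": "jog_arm", "data": {"translation": [[0,0,-1],[0,0,-2],[0,0,-2],[0,0,-2]], "turn": [0,0,0,0]}}

```text
clock: 5.9
position: [0.4742, 0.0742, 0.0529]
ee_rot: [0.773, 0.634, 0.001, 0.0]
ft_force: [0.1, 0.2, -0.4]
grip_width: 1.004
```

>>> {"op": "jog_arm", "data": {"translation": [[0,0,-1],[0,0,-2],[0,0,-3],[0,0,-3]], "turn": [0,0,0,0]}}

```text
clock: 6.23
position: [0.4741, 0.0741, 0.0497]
ee_rot: [0.773, 0.634, 0.001, -0.0]
ft_force: [0.1, -0.8, -0.6]
grip_width: 0.999
```

```bash
python3 - <<'E'
from h import *
p=manip.camera("side");st()
T=np.linalg.inv(p["pose"])
def proj(X):
    c=T[:3,:3]@np.array(X)+T[:3,3];u=p["mtx"]@c;return (u[:2]/u[2]).round(1)
for z in(0,.013,.025,.035,.045):
    for s in(50,-50):
        q=(C+(-80+s)*EX)/1000; print(z,s,proj([*q,.1296+z]), "y-15:",proj([*(q-.015*EY),.1296+z]))
print("cam",p["pose"][:3,3]); print("press pt",proj([*(C-30*EX)/1000,.083]),"front edge",proj([*(C-42*EX)/1000,.083]))
a=p["frame"].copy();w=manip.camera("wrist")["frame"]
cv2.imwrite("pics/f.png",np.hstack([cv2.resize(a[180:240,245:305],(400,400),interpolation=cv2.INTER_NEAREST)[:,:,::-1],cv2.resize(w[120:380,240:500],(400,400))[:,:,::-1]]))
E
```

```text
t 6.28 p [474.2  74.1  49.8] F [-0.99 -0.9  -0.13] jaw -11.3 local -79.5 0.1 q [-0.72  0.16  0.51  2.03 -0.1   0.97 -0.36] g 1.0054590184481265
0 50 [281.1 199.1] y-15: [283.  194.8]
0 -50 [325.2 208.6] y-15: [326.7 204. ]
0.013 50 [281.2 194.8] y-15: [283.1 190.5]
0.013 -50 [325.8 204.3] y-15: [327.2 199.7]
0.025 50 [281.3 190.7] y-15: [283.2 186.4]
0.025 -50 [326.3 200.2] y-15: [327.7 195.7]
0.035 50 [281.3 187.3] y-15: [283.3 183. ]
0.035 -50 [326.7 196.7] y-15: [328.2 192.2]
0.045 50 [281.4 183.8] y-15: [283.4 179.5]
0.045 -50 [327.2 193.2] y-15: [328.6 188.7]
cam [0.47241754 0.70114633 0.7255811 ]
press pt [280.9 213.9] front edge [285.9 215. ]
```

View pics/f.png

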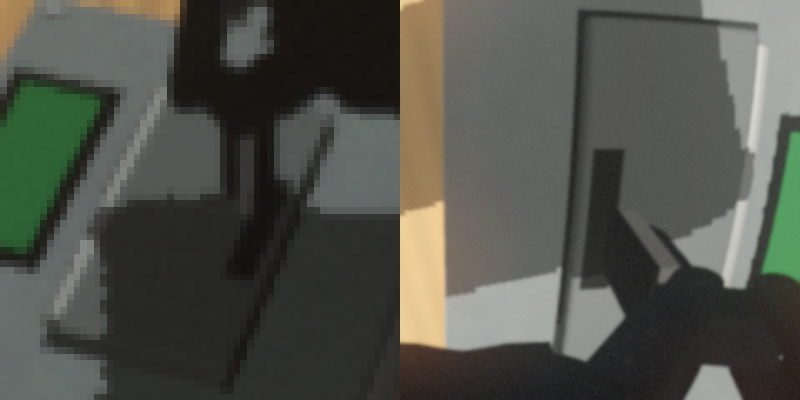

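>>> {"op": "jog_arm", "data": {"translation": [[0,0,-1],[0,0,-2],[0,0,-3],[0,0,-3]], "turn": [0,0,0,0]}}

```text
clock: 6.67
position: [0.4741, 0.0741, 0.0466]
ee_rot: [0.773, 0.634, 0.001, -0.0]
ft_force: [0.3, 0.1, -0.2]
grip_width: 1.0
```

>>> {"op": "jog_arm", "data": {"translation": [[0,0,-1],[0,0,-2],[0,0,-3],[0,0,-3]], "turn": [0,0,0,0]}}

```text
clock: 7.0
position: [0.474, 0.074, 0.0434]
ee_rot: [0.773, 0.634, 0.001, -0.0]
ft_force: [-0.2, 0.3, 1.1]
grip_width: 1.004
```

>>> {"op": "jog_arm", "data": {"translation": [[0,0,-1],[0,0,-2],[0,0,-2],[0,0,-2]], "turn": [0,0,0,0]}}

```text
clock: 7.33
position: [0.4739, 0.074, 0.0413]
ee_rot: [0.773, 0.634, 0.001, -0.0]
ft_force: [0.7, -0.2, -0.3]
grip_width: 1.0
```

>>> {"op": "jog_arm", "data": {"translation": [[0,0,-1],[0,0,-2],[0,0,-3],[0,0,-3]], "turn": [0,0,0,0]}}

```text
clock: 7.67
position: [0.4738, 0.074, 0.0381]
ee_rot: [0.773, 0.634, 0.001, -0.0]
ft_force: [-0.4, -0.1, 0.4]
grip_width: 1.0
```

```bash
python3 - <<'E'
from h import *
st()
a=manip.camera("side")["frame"];w=manip.camera("wrist")["frame"]
cv2.imwrite("pics/g.png",np.hstack([cv2.resize(a[150:250,240:340],(400,400),interpolation=cv2.INTER_NEAREST)[:,:,::-1],cv2.resize(w[120:380,240:500],(400,400))[:,:,::-1]]))
E
```

```text
t 7.67 p [473.8  74.   38.1] F [-0.43 -0.11  0.43] jaw -11.3 local -79.9 -0.1 q [-0.72  0.18  0.51  2.04 -0.11  0.95 -0.35] g 1.000322363103247
```

View pics/g.png

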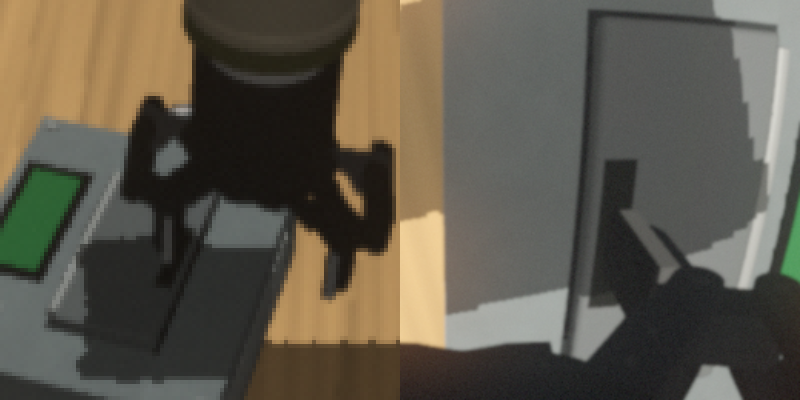

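>>> {"op": "jog_arm", "data": {"translation": [[0,0,-1],[0,0,-2],[0,0,-3],[0,0,-3]], "turn": [0,0,0,0]}}

```text
clock: 8.1
position: [0.4739, 0.074, 0.0352]
ee_rot: [0.773, 0.634, 0.001, -0.0]
ft_force: [-0.9, 0.6, 2.0]
grip_width: 1.001
```

>>> {"op": "jog_arm", "data": {"translation": [[0,0,-1],[0,0,-1.5],[0,0,-1.5]], "turn": [0,0,0]}}

```text
clock: 8.35
position: [0.4738, 0.074, 0.0336]
ee_rot: [0.773, 0.634, 0.001, -0.0]
ft_force: [-2.2, 0.9, 2.8]
grip_width: 1.003
```

>>> {"op": "jog_arm", "data": {"translation": [[0,0,-1],[0,0,-1.5],[0,0,-1.5]], "turn": [0,0,0]}}

```text
clock: 8.6
position: [0.4737, 0.074, 0.032]
ee_rot: [0.773, 0.634, 0.001, -0.0]
ft_force: [-1.7, 0.1, 3.1]
grip_width: 1.002
```

>>> {"op": "jog_arm", "data": {"translation": [[0,0,-1],[0,0,-1.5],[0,0,-1.5]], "turn": [0,0,0]}}

```text
clock: 8.85
position: [0.4738, 0.0741, 0.0306]
ee_rot: [0.773, 0.634, 0.001, -0.0]
ft_force: [-2.6, 0.2, 4.1]
grip_width: 0.998
```

>>> {"op": "jog_arm", "data": {"translation": [[0,0,-1],[0,0,-1.5],[0,0,-1.5]], "turn": [0,0,0]}}

```text
clock: 9.1
position: [0.4739, 0.0742, 0.0301]
ee_rot: [0.773, 0.634, 0.001, -0.001]
ft_force: [-11.9, -1.1, 21.8]
grip_width: 1.0
```

The force jump shows the cover is at its stop. I'll release by moving up and back.

>>> {"op": "jog_arm", "data": {"translation": [[0,0,15],[-20,4,45],[-50,10,75],[-70,14,110],[-70,14,120],[-70,14,120],[-70,14,120],[-70,14,120],[-70,14,120],[-70,14,120],[-70,14,120],[-70,14,120]], "turn": [0,0,0,0,0,0,0,0,0,0,0,0]}}

```text
clock: 10.1
position: [0.4038, 0.0879, 0.1496]
ee_rot: [0.773, 0.634, 0.0, -0.001]
ft_force: [0.3, 0.0, 0.1]
grip_width: 1.0
```

```bash
python3 - <<'E'
from h import *
st()
p=manip.camera("side");a=p["frame"];w=manip.camera("wrist")
for l in("round_button_top","square_key_top"):
    for n,pp in(("side",p),("wrist",w)):
        q=manip.pinpoint(pp,l)[:1]
        if q:
            X=None
            if n=="side": X=at_z(p,q[0]["at"],.067)*1000; d=X[:2]-C; X=(d@EX).round(1),(d@EY).round(1)
            print(n,l,q,X)
cv2.imwrite("pics/h.png",np.hstack([cv2.resize(a[120:280,190:350],(400,400))[:,:,::-1],cv2.resize(w["frame"],(400,400))[:,:,::-1]]))
E
```

```text
t 10.1 p [403.8  87.9 149.6] F [0.32 0.02 0.08] jaw -11.3 local -151.2 -0.5 q [-0.81 -0.15  0.46  2.06  0.07  1.21 -0.58] g 1.0001531274532507
side round_button_top [{'at': [212.3, 221.3], 'confidence': 0.65}] (np.float64(119.0), np.float64(55.8))
wrist round_button_top [{'at': [428.4, 169.0], 'confidence': 0.6}] None
wrist square_key_top [{'at': [422.1, 240.8], 'confidence': 0.6}] None
```

View pics/h.png

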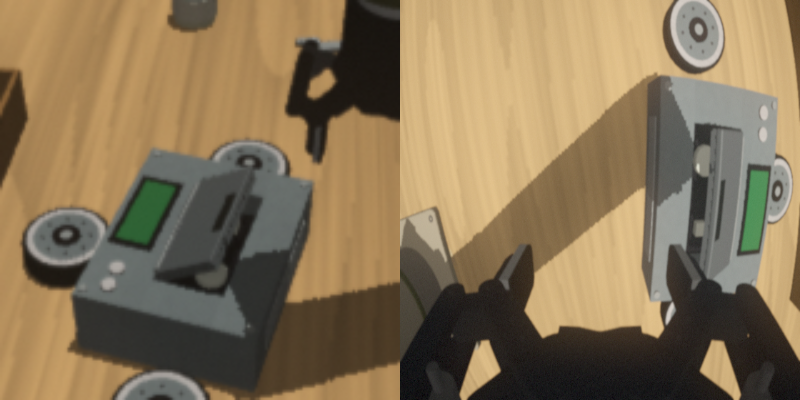

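The cover is open. The round button shows at (212,275) in the side crop and at (703,160) in the wrist view, so it is on the +y side. The square key is at (698,228) in the wrist view, on the -y side. Before going lower I'll check the tool height, because the fingertip made contact about 48 mm above the TCP when I expected 13 mm.

```bash
cat >> h.py <<'E'
def fproj(p,X):
    T=np.linalg.inv(p["pose"]);c=(T[:3,:3]@(np.array(X).T)).T+T[:3,3];K=np.array(p["mtx"],float)
    return cv2.fisheye.projectPoints(c.reshape(-1,1,3),np.zeros(3),np.zeros(3),K,np.zeros(4))[0][:,0].round(1)
def L(x,y,z): return [*(C+x*EX+y*EY)/1000,z/1000]
E
python3 - <<'E'
from h import *
p=manip.camera("side");w=manip.camera("wrist");st()
print("btn side",[((X:=at_z(p,u,.067)*1000)[:2]-C)@np.c_[EX,EY] for u in ((274.8,230),)])
print("corners pred (361,79)(350,310)(525,100):",fproj(w,[L(-85,105,75),L(-85,-105,75),L(85,105,75)]))
print("btn,key pred:",fproj(w,[L(-22,33,67),L(-22,-33,67)]),[manip.pinpoint(w,l)[:1] for l in("round_button_top","square_key_top")])
tc=manip.get_obs()["position"]*1; ex=np.array([*EX,0])
print("cam-tcp",w["pose"][:3,3]-tc)
for z in (.013,.03,.048): print("finger tips inner",z,fproj(w,[tc+.043*ex+[0,0,z],tc-.043*ex+[0,0,z]]))
E
```

```text
t 10.5 p [403.9  88.2 150.2] F [ 0.24 -0.19 -0.28] jaw -11.3 local -151.1 -0.2 q [-0.81 -0.15  0.45  2.06  0.07  1.21 -0.58] g 0.9992273413330756
btn side [array([-27.35893496,  38.20834876])]
corners pred (361,79)(350,310)(525,100): [[365.8  76.9]
 [350.4 316.2]
 [529.2 101.7]]
btn,key pred: [[429.6 168.4]
 [421.5 240.5]] [[{'at': [425.3, 169.9], 'confidence': 0.82}], [{'at': [419.5, 241.4], 'confidence': 0.68}]]
cam-tcp [0.01236535 0.06385229 0.17684985]
finger tips inner 0.013 [[358.3 247.3]
 [202.4 246.4]]
finger tips inner 0.03 [[365.8 259.6]
 [195.  258.7]]
finger tips inner 0.048 [[375.3 275.3]
 [185.6 274.3]]
```

```bash
python3 -c "
from h import *
togo(-79,33,25)"
```

```text
shift to -79 33 25 : [77.3 18. ] -125.2
```

>>> {"op": "jog_arm", "data": {"translation": [[30,7,0],[60,14,0],[77,18,-10],[77,18,-40],[77,18,-70],[77,18,-95],[77,18,-95],[77,18,-95]], "turn": [0,0,0,0,0,0,0,0]}}

```text
clock: 11.27
position: [0.4803, 0.1058, 0.0548]
ee_rot: [0.773, 0.634, -0.0, -0.001]
ft_force: [0.8, 0.1, -0.3]
grip_width: 1.003
```

```bash
python3 - <<'E'
from h import *
st()
a=manip.camera("side")["frame"];w=manip.camera("wrist")["frame"]
cv2.imwrite("pics/i.png",np.hstack([cv2.resize(a[150:270,220:340],(400,400))[:,:,::-1],cv2.resize(w[80:360,240:520],(400,400))[:,:,::-1]]))
E
```

```text
t 11.27 p [480.3 105.8  54.8] F [ 0.76  0.07 -0.27] jaw -11.3 local -79.9 32.4 q [-0.78  0.18  0.52  1.99 -0.11  0.99 -0.41] g 1.002998380997566
```

View pics/i.png

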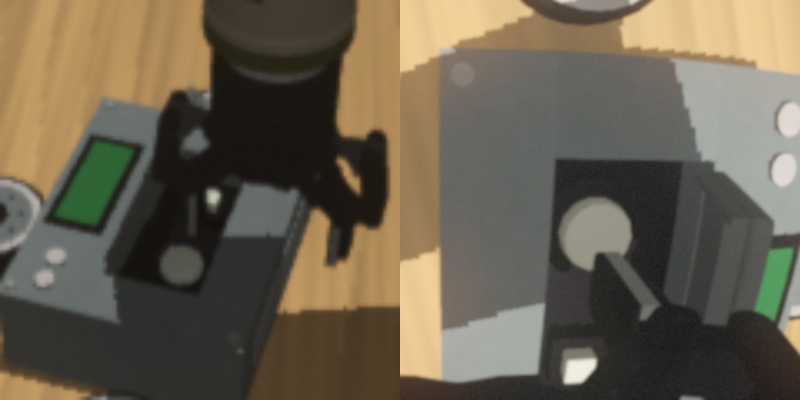

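>>> {"op": "jog_arm", "data": {"translation": [[1,0,-15],[1,0,-25],[1,0,-30],[1,0,-30]], "turn": [0,0,0,0]}}

```text
clock: 11.7
position: [0.4825, 0.1064, 0.0265]
ee_rot: [0.773, 0.634, 0.002, -0.0]
ft_force: [-0.4, -0.6, 0.6]
grip_width: 1.0
```

>>> {"op": "jog_arm", "data": {"translation": [[0,0,-3],[0,0,-5],[0,0,-7],[0,0,-7]], "turn": [0,0,0,0]}}

```text
clock: 12.03
position: [0.4825, 0.1064, 0.0194]
ee_rot: [0.773, 0.634, 0.002, -0.0]
ft_force: [1.0, 1.0, 0.5]
grip_width: 0.998
```

```bash
python3 - <<'E'
from h import *
st()
a=manip.camera("side")["frame"];w=manip.camera("wrist")["frame"]
cv2.imwrite("pics/j.png",np.hstack([cv2.resize(a[150:270,220:340],(400,400))[:,:,::-1],cv2.resize(w[80:360,240:520],(400,400))[:,:,::-1]]))
E
```

```text
t 12.03 p [482.5 106.4  19.4] F [1.05 0.99 0.54] jaw -11.3 local -77.8 33.5 q [-0.76  0.24  0.51  2.02 -0.15  0.91 -0.37] g 0.9981145245681985
```

View pics/j.png

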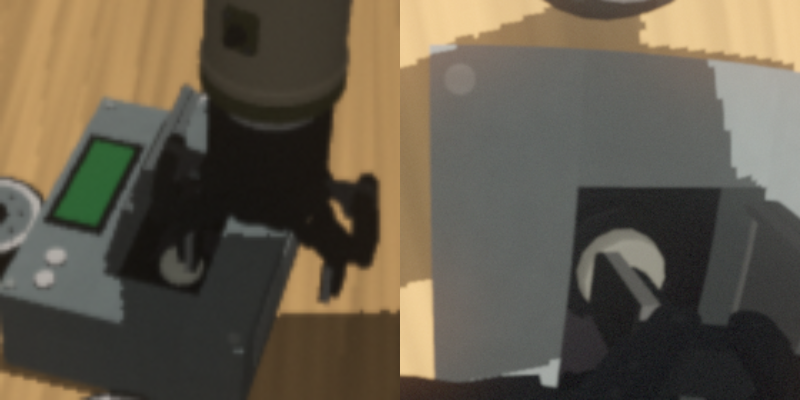

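The fingertip is centred over the round button at (185,262) in the side crop, so I'll press now.

>>> {"op": "jog_arm", "data": {"translation": [[0,0,-1],[0,0,-2],[0,0,-3],[0,0,-4],[0,0,-4]], "turn": [0,0,0,0,0]}}

```text
clock: 12.55
position: [0.4828, 0.1065, 0.0156]
ee_rot: [0.773, 0.634, 0.002, -0.0]
ft_force: [0.4, 1.0, 2.0]
grip_width: 1.003
```

>>> {"op": "jog_arm", "data": {"translation": [[0,0,-1],[0,0,-1.5],[0,0,-2],[0,0,-2]], "turn": [0,0,0,0]}}

```text
clock: 12.88
position: [0.4829, 0.1065, 0.0138]
ee_rot: [0.773, 0.634, 0.002, -0.0]
ft_force: [-2.0, -0.8, 6.7]
grip_width: 0.998
```

>>> {"op": "jog_arm", "data": {"translation": [[0,0,-0.7],[0,0,-1],[0,0,-1]], "turn": [0,0,0]}}

```text
clock: 13.13
position: [0.483, 0.1066, 0.0136]
ee_rot: [0.773, 0.634, 0.002, -0.001]
ft_force: [-7.6, -0.6, 15.8]
grip_width: 1.005
```

The round button is fully in: the stop is at TCP 13.6 mm, which agrees with the 48.4 mm tip offset. Next I'll raise the arm clear and compute the closing path.

>>> {"op": "jog_arm", "data": {"translation": [[0,0,30],[0,0,70],[0,0,110],[0,0,125],[0,0,125],[0,0,125]], "turn": [0,0,0,0,0,0]}}

```text
clock: 13.63
position: [0.4832, 0.1069, 0.139]
ee_rot: [0.773, 0.634, 0.003, -0.001]
ft_force: [0.1, -0.2, 0.2]
grip_width: 1.002
```

```bash
python3 -c "
from h import *
st();togo(-15,0,138);togo(-15,0,72)"
```

```text
t 13.63 p [483.2 106.9 139. ] F [ 0.06 -0.17  0.22] jaw -11.3 local -77.2 34.1 q [-0.81  0.08  0.53  1.9  -0.04  1.17 -0.46] g 1.0018983389867229
shift to -15 0 138 : [ 54.1 -45.9] -1.0
shift to -15 0 72 : [ 54.1 -45.9] -67.0
```

>>> {"op": "jog_arm", "data": {"translation": [[18,-15,0],[36,-30,0],[54,-46,0],[54,-46,-10],[54,-46,-40],[54,-46,-60],[54,-46,-66],[54,-46,-66]], "turn": [0,0,0,0,0,0,0,0]}}

```text
clock: 14.3
position: [0.5351, 0.0605, 0.0703]
ee_rot: [0.773, 0.634, 0.0, -0.001]
ft_force: [-0.6, -0.5, -0.2]
grip_width: 0.999
```

```bash
python3 - <<'E'
from h import *
st()
p=np.array(manip.get_obs()["position"])*1000
for th,r in((1.3,46),(1.1,47),(.9,48),(.7,49.5),(.5,51),(.3,53),(.15,55),(0.03,56)):
    x=20-r*np.cos(th)+4*np.sin(th)-43;z=79+r*np.sin(th)+4*np.cos(th)-48.4
    print(th,np.r_[C+x*EX-p[:2],z-p[2]].round(1))
a=manip.camera("side")["frame"];w=manip.camera("wrist")["frame"]
cv2.imwrite("pics/k.png",np.hstack([cv2.resize(a[130:270,210:350],(400,400))[:,:,::-1],cv2.resize(w[80:360,240:520],(400,400))[:,:,::-1]]))
E
```

```text
t 14.3 p [535.1  60.5  70.3] F [-0.63 -0.47 -0.2 ] jaw -11.3 local -17.1 -1.0 q [-0.69  0.28  0.57  1.87 -0.17  1.05 -0.25] g 0.9988833901433465
1.3 [-13.9   3.9   5.7]
1.1 [-23.    5.7   4. ]
0.9 [-31.8   7.5   0.4]
0.7 [-40.2   9.3  -4.8]
0.5 [-47.6  10.8 -11.8]
0.3 [-54.   12.1 -20.2]
0.15 [-58.3  13.  -27.5]
0.03 [-60.3  13.4 -34. ]
```

View pics/k.png

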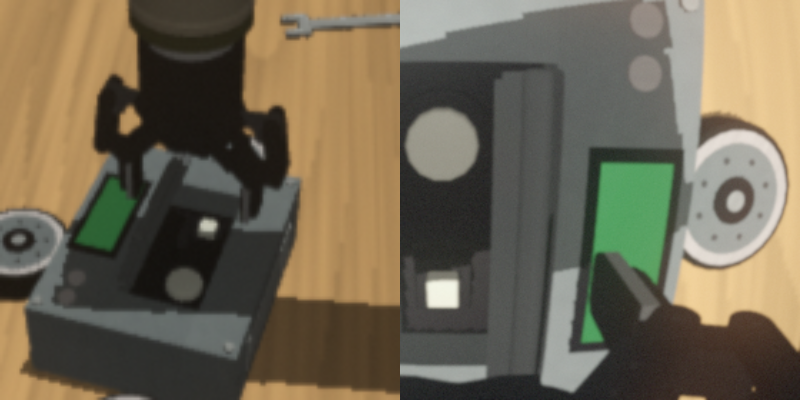

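The finger is behind the open cover, over the display, with the cover between the fingers. I'll sweep it closed.

>>> {"op": "jog_arm", "data": {"translation": [[-7,2,3],[-14,4,4],[-18,5,4],[-23,6,3],[-27,6.5,2],[-32,7.5,0],[-36,8.5,-2],[-40,9,-5],[-44,10,-8],[-47.5,11,-12]], "turn": [0,0,0,0,0,0,0,0,0,0]}}

```text
clock: 15.23
position: [0.4907, 0.0719, 0.0619]
ee_rot: [0.773, 0.634, 0.004, 0.0]
ft_force: [5.1, -2.9, 2.3]
grip_width: 0.999
```

```bash
python3 - <<'E'
from h import *
st()
p=np.array(manip.get_obs()["position"])*1000
for th,r in((.5,51),(.3,53),(.15,55),(0.03,56),(-.08,56)):
    x=20-r*np.cos(th)+4*np.sin(th)-43;z=79+r*np.sin(th)+4*np.cos(th)-48.4
    print(th,np.r_[C+x*EX-p[:2],z-p[2]].round(1))
a=manip.camera("side")["frame"];w=manip.camera("wrist")["frame"]
cv2.imwrite("pics/l.png",np.hstack([cv2.resize(a[130:270,210:350],(400,400))[:,:,::-1],cv2.resize(w[80:360,240:520],(400,400))[:,:,::-1]]))
E
```

```text
t 15.23 p [490.7  71.9  61.9] F [ 5.09 -2.93  2.3 ] jaw -11.3 local -62.8 1.3 q [-0.75  0.18  0.56  1.99 -0.12  1.   -0.33] g 0.9988858365950735
0.5 [-3.2 -0.7 -3.4]
0.3 [ -9.7   0.7 -11.8]
0.15 [-13.9   1.5 -19.2]
0.03 [-15.9   2.  -25.7]
-0.08 [-16.2   2.  -31.8]
```

>>> {"op": "jog_arm", "data": {"translation": [[-3,0,-4],[-6,0,-8],[-9,0.5,-12],[-12,1,-16],[-14,1.5,-20],[-15,2,-23],[-16,2,-26],[-16,2,-27],[-16,2,-27]], "turn": [0,0,0,0,0,0,0,0,0]}}

```text
clock: 16.08
position: [0.4726, 0.0741, 0.0336]
ee_rot: [0.773, 0.634, 0.002, -0.001]
ft_force: [1.6, 0.9, 1.9]
grip_width: 0.999
```

>>> {"op": "jog_arm", "data": {"translation": [[0,0,-1],[0,0,-2],[0,0,-3],[0,0,-3]], "turn": [0,0,0,0]}}

```text
clock: 16.42
position: [0.4724, 0.0741, 0.0305]
ee_rot: [0.773, 0.634, 0.002, -0.001]
ft_force: [0.8, 0.9, 3.7]
grip_width: 1.001
```

>>> {"op": "jog_arm", "data": {"translation": [[0,0,-0.7],[0,0,-1.5],[0,0,-1.5]], "turn": [0,0,0]}}

```text
clock: 16.67
position: [0.4726, 0.0742, 0.03]
ee_rot: [0.773, 0.634, 0.002, -0.002]
ft_force: [-7.8, -0.5, 21.5]
grip_width: 0.997
```

At the stop again. I'll release straight up and then back off.

>>> {"op": "jog_arm", "data": {"translation": [[0,0,15],[0,0,40],[-20,4,75],[-50,10,110],[-80,16,130],[-110,22,130],[-110,22,130],[-110,22,130],[-110,22,130],[-110,22,130],[-110,22,130],[-110,22,130]], "turn": [0,0,0,0,0,0,0,0,0,0,0,0]}}

```text
clock: 17.67
position: [0.3628, 0.0958, 0.1596]
ee_rot: [0.774, 0.634, 0.001, -0.001]
ft_force: [-0.0, 0.3, 0.2]
grip_width: 0.996
```

```bash
python3 - <<'E'
from h import *
st()
p=manip.camera("side");a=p["frame"];w=manip.camera("wrist")["frame"]
print(manip.pinpoint(p,"cover_press")[:1],"shut expected ~(281,213)")
cv2.imwrite("pics/m.png",np.hstack([cv2.resize(a[110:290,190:370],(400,400))[:,:,::-1],cv2.resize(w,(400,400))[:,:,::-1]]))
E
```

```text
t 17.67 p [362.8  95.8 159.6] F [-0.01  0.32  0.19] jaw -11.3 local -192.9 -1.0 q [-0.87 -0.26  0.43  2.13  0.11  1.26 -0.69] g 0.9957586994373988
[{'at': [280.0, 215.9], 'confidence': 0.73}] shut expected ~(281,213)
```

```bash
python3 - <<'E'
from h import *
p=manip.camera("side");a=p["frame"];z=cv2.imread("pics/side0.png")[:,:,::-1];h=cv2.imread("pics/h.png")
q=manip.outline_of(p,"cover_press")[:1];print([(x["extent"],x["confidence"]) for x in q],"(buttons:",[[(round(x["confidence"],2),x["at"]) for x in manip.pinpoint(p,l)[:1]] for l in("round_button_top","square_key_top")])
d=np.abs(a[185:245,235:310].astype(int)-z[185:245,235:310]).max(2);print("diff px>25:",(d>25).sum(),"of",d.size)
w=at_z(p,[0,0],.083)
cs,_=cv2.findContours(q[0]["mask"].astype(np.uint8),0,2);k=max(cs,key=cv2.contourArea)[:,0].astype(float)
print(cv2.minAreaRect(np.array([at_z(p,u,.083)[:2]*1000 for u in k],np.float32)),"start: (541,64.5),(140.8,66.5)")
E
```

```text
[([251.2, 195.7, 295.0, 237.0], 0.65)] (buttons: [[], []]
diff px>25: 51 of 4500
((540.738525390625, 64.80078125), (140.14984130859375, 65.13314056396484), 78.77127075195312) start: (541,64.5),(140.8,66.5)
```

The cover outline matches the one from the start (shut), no buttons are visible, and the arm is clear, so I'll hand in.

```bash
python3 -c "
from h import *
st();print(manip.hand_in())"
```

```text
t 18.02 p [362.7  96.2 160. ] F [ 0.1   0.18 -0.38] jaw -11.3 local -193.1 -0.7 q [-0.87 -0.27  0.42  2.13  0.11  1.26 -0.69] g 0.9992538713863374
the job is handed in; nothing more can be done
None
```

I pressed the cover's front edge to its stop and it popped open. I then pressed the round button fully in, swept the cover down from behind until it hit the stop and latched, and backed the arm off. The job was handed in at 18.0 s; no verdict was reported.

**Last checks:**
- **Cover:** its outline in the side camera matches the shut cover at the start: centre within 0.5 mm, size within about 1.5 mm. Only 51 of 4500 pixels around it differ.
- **Buttons:** neither button is visible to the networks, which fits a shut cover. I had no direct reading of either button.
- **Arm:** it stands clear, with the wrist force at noise level.
- **Loose things:** I steered clear of them but did not measure their positions afterwards.

**What disagreed or failed:**
- **Fingertip height:** the open fingertips touched about 48 mm behind the reported TCP, where the description implied 13 mm. I found all contacts by force; the cover and button stops agreed on the 48 mm.
- **Peak force:** it reached about 22 N at the cover stop, above the suggested 5 to 8 N force stop but well under the limits.
- **Final picture:** I could not view it because the viewer's limit was reached, so the last check was numerical only.

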